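# Check the skin meter on its reference plate

## Robot

A 6-joint arm with a two-finger parallel gripper is mounted at the origin on a cart in front of the work surface, level with it; the furniture and walls round the work are solid. World frame = base frame: x ahead of the robot, y to its left, z up, the work surface at z = 0. Lengths are in m, angles in rad, forces in N, time in s.
With the tool pointing down it reaches from about 0.2 to 0.875 m from the base axis. Payload 3.4 kg.
Tool frame: the origin (TCP) lies between the finger pads; the fingertips stand 25 mm ahead of it and the grasp point (between the pads) lies 6 mm ahead of it (r.nose_length is the z of the fingertips in the tool frame, in m); z points along the fingers, y is the line along which they close (so a half turn about z gives the same grasp; the last joint's range is limited). The gripper opens to 94 mm and grips with 3 to 60 N. Pads are 16 mm wide; open, the fingers measure 119 mm over their backs; the gripper's body (75 mm by 177 mm) begins 78 mm behind the grasp point.
Start: joints at [-1.416, 0.276, 1.505, -0, 1.361, -0.121], TCP at [0.157, -0.553, 0.23] pointing down, gripper open.
Joint ranges: [-2.89, 2.89], [-0.75, 2.08], [0.22, 2.7], [-1.18, 4.32], [0.11, 2.71], [-2.7, 2.7]. Speed limits (rad/s): [2.57, 2.57, 3.14, 3.14, 3.14, 3.14].

## Interface

Orientations are given as a unit quaternion [w, x, y, z].
In Python, from plant import r, gripper_to, inverse_kinematics, vision, models, telemetry gives the robot as it stands. Calls block until the motion is done:
- r.move_to(position, orientation): joint-space move of the TCP to a pose.
- r.move_l(position, rot=None, vel=0.15, guard=None): straight line of the TCP; rot=None keeps the orientation; vel is the mean speed in m/s. With guard (N) it stops when the force on the tool has changed by that much, and returns True; else False.
- r.movej(angles): joint-space move.
- gripper_to(opening, f_grip=None): finger opening in m; f_grip is the grip in N (None keeps the last); returns when the fingers have stopped.
- r.hold(seconds).
- inverse_kinematics(position, orientation): joint angles nearest the present ones, or None.
- vision.snapshot(name): name is "scene" or "top" or "wrist"; returns the picture (400x640x3 uint8, red, green, blue); there is no depth.
- vision.get_calibration(name): a dict with "fx", "fy", "cx", "cy" (pixels), "position" and "orientation" of the camera in the world. Camera axes: x right, y down, z forward; pixel columns grow to the right and rows downward; lengths in m; the calibration is good to about 2 mm. A picture is of the moment at which its call begins: read the wrist's pose just before it. get_calibration takes no time and is no camera call; for the wrist camera it gives the pose at the moment of the call.
A pose or a line that the arm cannot do raises r.PlanningError and nothing moves.
- r.sign_off(): hands the job in; it is judged then, once.
Trained networks look in the newest picture that a camera, given by its name, has taken for a name from the list of things; names that differ only in an ending like _2 or _b are one class to them, and where a whole thing is asked for, a point or a joint stands for the part that bears it (a point fixed in the world has none). Each returns a list of dicts, best first, with "score" (0 to 1); they miss things now and then, are a little off and sometimes report something else, mostly with a low value. They report only what shows in the picture. A call takes as long as a camera call. They do not tell look-alikes from the thing itself.
- models.boxes_of(thing, camera): "at" ([x, y, z] in m, in world coordinates, good to about 4 mm: the middle of the surface that is visible of it).
- models.regions_of(thing, camera): "pixels" (400x640 bool, what is visible of it).
- models.mark_of(thing, camera): "at" ([x, y, z] in m, in world coordinates, good to about 4 mm: a listed point, or the origin of a listed thing).
Readings, each from a call of its own:
- telemetry.current_t(): time.
- telemetry.current_joints(): joint angles.
- telemetry.current_dq(): joint speeds.
- telemetry.current_joint_efforts(): joint torques, N m.
- telemetry.current_ee_pos(): TCP position.
- telemetry.current_tool_rot(): TCP orientation.
- telemetry.current_wrist_force(): force on the tool from outside, world axes, zero at the start.
- telemetry.current_torque(): the same for the moment, N m.
- telemetry.current_opening(): finger opening in m.
- telemetry.current_finger_force(): force on a finger pad.
Only numpy, scipy, OpenCV 4.12 (cv2) and the standard library are available. Lean on these libraries where they do the work, as an engineer would, in place of code of your own. Each camera call takes 0.05 s, during which the arm holds its last target. There are 200 camera calls.

## Task

Check the cordless skin meter before the next client: take the reference plate from the mat (its upright fin is the handle), slide it tile end first into the slot of the check dock until it is fully home against the stop under the round window, and let go of it. Then lift the meter probe out of its leaning stand and hold it upright over the window, so that its spring-loaded nose reaches through the window and presses lightly on the reference plate, pushed about half-way in and never hard. Leave the other things where they are, and finish while still holding the probe there, steady.

Things in the scene. Friction and masses are not known exactly. Their poses are not given: they have to be found in the camera images.
- plate: Reference plate, flat aluminium paddle, 5 mm thick, lying on the mat, spot up, 90 g. Origin: underside, below the reference spot's centre; +x points to its leading (tile) end. Tile part 60 mm long (x -30 to 30), 50 mm wide, with a white 25 mm round spot in the middle; behind it a 24 mm wide neck runs to x = -81 mm and carries an upright grey fin.
- fin (a point): Where to pinch the plate's fin, inside it: 65 mm behind the spot (plate x = -65), 30 mm above the plate's underside. The fin is 30 mm long along the plate's x and 9 mm thick along its y (pinch along y); its top is 42.5 mm above the plate's underside.
- spot (a point): Centre of the reference spot on the upper face of the plate, 5 mm above its underside.
- dock: Check dock, white and grey, fixed to the counter, 86 mm long (x -42 to 44), 88 mm wide, 22.5 mm high. Origin: on the counter below the window's centre. The plate is slid in along its +x; the slot's mouth is at its -x side (roughly to the robot). Slot 54 mm wide, floor 8 mm and roof 16.5 mm above the counter. The roof starts at x = -30; the floor lip before it has cheeks that flare the mouth.
- window (a point): Centre of the round 26 mm window in the dock's roof, level with the top face (22.5 mm above the counter). A plate in the slot has its upper face 9.5 mm below it. End stop 31.5 mm past it: a plate touching the stop is home, its spot 1.5 mm past the window's centre, its underside 8 mm above the counter, its fin outside the mouth.
- mat: Thin dark rubber mat fixed to the counter, 130 (x) x 185 (y) x 3 mm, on which the plate and a pair of tweezers lie. Origin: on its underside, 20 mm from its centre towards its far (+x) edge and 12.5 mm towards -y.
- stand: Stand of the probe, a white round cup on an 84 x 70 mm foot, fixed to the counter. Origin: centre of the foot's underside. The cup leans 0.35 rad from vertical towards the stand's own -x side (roughly to the robot). It takes the lowest 40 mm of the probe with 2.6 mm play across; the probe is drawn out along its own axis.
- probe: Meter probe, white, 110 g, in the stand and leaning like it. Origin: centre of the collar's underside; +z runs up the probe. Collar 31 mm diameter (z 0 to 12), round barrel 27 mm, then a grip head with flat sides from z = 68 to 132 mm: 30 mm in the probe's x, 22 mm in its y (pinch along y). Below the collar the nose sticks out 16 mm, 14 mm diameter.
- grip (a point): Point on the probe's axis in the middle of its grip head where to pinch it, 105 mm above the collar's underside (121 mm from the tip of the nose when out).
- nose_tip (a point): Centre of the flat end of the spring-loaded nose.
- nose (a joint): How far the nose is pushed into the probe, in m: 0 is out, 0.008 is the hard stop. The spring begins at 0.8 N and rises by 0.4 N per mm, so half-way (0.004) is 2.4 N. At 0.008 the nose is hard against its stop.
- tweezers: Metal tweezers, 98 mm long, 9 mm high, lying at the +y edge of the mat. Bystander.
- cotton_pads: Stack of cotton pads, 59 mm diameter, 41 mm high, beside the stand on its +y side. Bystander.
- oil_dropper: Brown dropper bottle, 33 mm diameter, 102 mm high, beside the stand on its -y side. Bystander.
- cream_pot: Round cream pot, 60 mm diameter, 38 mm high, beside the dock on its -y side. Bystander.
- timer: Round kitchen-type timer, 55 mm diameter, 35 mm high, beside the dock on its +y side. Bystander.
Not all that is in view belongs to the job. Leave any turquoise look-alike of the plate alone.

How it is judged:
By the outcome, as a careful person would: the job done as asked, in the order asked, and still so for the second after the job is handed in, while the arm keeps its last pose, push and grip.
It also fails if it takes over 72 s, if anything falls off the work surface, if the arm or the gripper's body presses on something with over 40 N, if the wrist force passes 120 N, or if a joint passes its speed limit or range.

## Working session

There is one attempt and no reset: what is moved stays moved. The work goes in short steps, each a Python script; the robot and the scene stay as the last script left them, time stands still between calls to the robot, and variables do not carry over. Pictures are saved under pics/ and viewed, at most 10 in all, crops included, and the job is handed in when it is done.

```bash
mkdir -p pics; ls; cat > h.py <<'E'
import numpy as np, cv2
from scipy.spatial.transform import Rotation as R
from plant import r, gripper_to, inverse_kinematics, vision, models, telemetry
def save(n,im): cv2.imwrite('pics/'+n+'.png',cv2.cvtColor(im,cv2.COLOR_RGB2BGR))
def quat(M):
    q=R.from_matrix(M).as_quat(); return [q[3],q[0],q[1],q[2]]
def mat(q): return R.from_quat([q[1],q[2],q[3],q[0]]).as_matrix()
def down(yaw): # tool z down, tool x along world yaw
    x=np.array([np.cos(yaw),np.sin(yaw),0]);z=np.array([0,0,-1.]);return quat(np.c_[x,np.cross(z,x),z])
def ray(cam,uv,z,c=None):
    c=c or vision.get_calibration(cam); d=mat(c['orientation'])@np.array([(uv[0]-c['cx'])/c['fx'],(uv[1]-c['cy'])/c['fy'],1]); p=np.array(c['position']); return p+d*(z-p[2])/d[2]
def proj(cam,P,c=None):
    c=c or vision.get_calibration(cam); q=mat(c['orientation']).T@(np.array(P)-np.array(c['position'])); return np.array([c['fx']*q[0]/q[2]+c['cx'],c['fy']*q[1]/q[2]+c['cy']])
E
python3 - <<'E'
from h import *
np.set_printoptions(precision=4,suppress=True)
for cam in('top','scene'):
    im=vision.snapshot(cam);save(cam,im);c=vision.get_calibration(cam);print(cam,c)
    for n in('plate','fin','spot','dock','window','mat','stand','probe','grip','tweezers','cream_pot','timer','oil_dropper','cotton_pads'):
        print(n,[(round(d['score'],2),np.round(d['at'],4).tolist(),proj(cam,d['at']).round().tolist()) for d in models.mark_of(n,cam)[:3]])
print(telemetry.current_t())
E
```

```text
pics
top {'fx': 369.30275682152734, 'fy': 369.30275682152734, 'cx': 315.14902048424966, 'cy': 202.4265084547755, 'position': array([0.3846, 0.0129, 1.099 ]), 'orientation': array([-0.0375,  0.7074, -0.7048,  0.0384])}
plate [(0.83, [0.5001, -0.0503, 0.0019], [336.0, 203.0]), (0.68, [0.576, 0.3686, -0.001], [197.0, 178.0]), (0.53, [0.4794, 0.0713, 0.001], [295.0, 210.0])]
fin [(0.96, [0.5502, 0.4284, 0.029], [173.0, 185.0]), (0.88, [0.4366, -0.0587, 0.0354], [340.0, 224.0])]
spot [(0.92, [0.5787, 0.3743, 0.0102], [194.0, 176.0]), (0.58, [0.5005, -0.0463, 0.0069], [335.0, 203.0])]
dock [(0.66, [0.4376, 0.2882, -0.0033], [222.0, 224.0])]
window [(0.73, [0.4351, 0.2845, 0.0212], [222.0, 225.0])]
mat [(0.68, [0.4919, -0.0202, 0.0033], [326.0, 206.0])]
stand [(0.71, [0.4712, -0.2726, 0.0071], [411.0, 213.0]), (0.56, [0.4741, -0.2751, 0.0411], [415.0, 211.0])]
probe [(0.63, [0.477, -0.2765, 0.0414], [415.0, 210.0]), (0.38, [0.4322, -0.2822, 0.1316], [427.0, 224.0])]
grip [(0.73, [0.4974, -0.0492, 0.0066], [336.0, 204.0]), (0.55, [0.4332, -0.2817, 0.1315], [427.0, 224.0])]
tweezers [(0.35, [
[... 687 characters left out ...]
 -0.0525, 0.0306], [311.0, 241.0]), (0.52, [0.5514, 0.43, 0.0323], [252.0, 164.0])]
spot [(0.86, [0.5035, -0.0442, 0.0097], [326.0, 235.0]), (0.55, [0.5766, 0.3682, 0.0057], [268.0, 174.0])]
dock [(0.71, [0.4366, 0.2856, 0.0015], [250.0, 200.0])]
window [(0.78, [0.4343, 0.2833, 0.0226], [250.0, 195.0])]
mat [(0.81, [0.4926, -0.0199, -0.0006], [318.0, 235.0]), (0.59, [0.4987, -0.0431, 0.0017], [324.0, 237.0])]
stand []
probe []
grip []
tweezers [(0.43, [0.4833, 0.0752, 0.0047], [298.0, 221.0])]
cream_pot [(0.65, [0.4781, 0.2058, 0.0028], [273.0, 205.0])]
timer []
oil_dropper [(0.52, [0.5259, -0.3503, 0.003], [402.0, 285.0])]
cotton_pads [(0.63, [0.5052, -0.1849, -0.0026], [357.0, 260.0])]
1.5
```

```bash
python3 - <<'E'
import cv2
a=cv2.imread('pics/top.png')[150:270,155:455]
b=cv2.imread('pics/scene.png')[130:330,220:440]
cv2.imwrite('pics/c1.png',cv2.resize(a,(800,320),interpolation=cv2.INTER_CUBIC)); cv2.imwrite('pics/c2.png',cv2.resize(b,(660,600),interpolation=cv2.INTER_CUBIC))
E
```

```text
(no output)
```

View pics/c1.png

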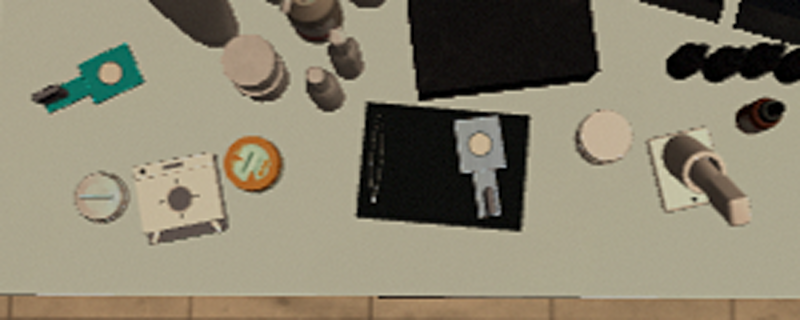

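View pics/c2.png

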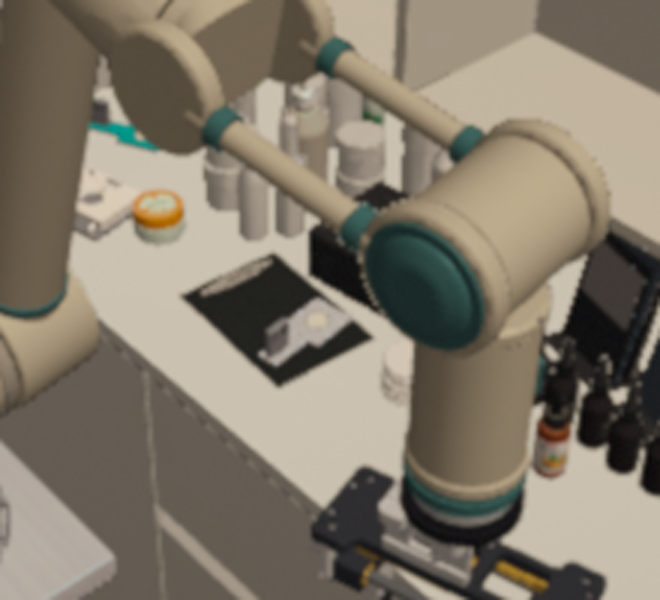

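The reference plate candidates are aluminium on the dark mat at top (335,204), and turquoise at (196,177), off the mat behind the dock. The aluminium one matches the description. The turquoise one is the look-alike. The dock is at (222,225), and the probe leans towards the robot at about (427,224). Next I'll look closer with the wrist camera.

```bash
cat >> h.py <<'E'
def look(target,yaw,H):
    c=vision.get_calibration('wrist');T=mat(telemetry.current_tool_rot());p=np.array(telemetry.current_ee_pos())
    off=T.T@(np.array(c['position'])-p);D=T.T@mat(c['orientation'])
    q=down(yaw);M=mat(q);o=M@off;d=(M@D)[:,2]
    tcp=np.array(target)-d*(H+o[2]-target[2])/-d[2]*1.0
    tcp=tcp-o; 
    r.move_to(tcp.tolist(),q);return off,D,tcp
E
python3 - <<'E'
from h import *
np.set_printoptions(precision=4,suppress=True)
for n,t,yaw,H,names in (('w_stand',[0.45,-.275,.08],0,.36,('stand','probe','grip')),('w_plate',[.47,-.05,.005],0.14,.27,('plate','fin','spot')),('w_dock',[.437,.285,.02],0,.25,('dock','window'))):
    try: print(look(t,yaw,H))
    except Exception as e: print(n,repr(e)); continue
    r.hold(.2);c=vision.get_calibration('wrist');im=vision.snapshot('wrist');save(n,im)
    np.save(n+'.npy',c,allow_pickle=True)
    for k in names: print(k,[(round(d['score'],2),np.round(d['at'],4).tolist(),proj('wrist',d['at'],c).round().tolist()) for d in models.mark_of(k,'wrist')[:3]])
    print(telemetry.current_t(), telemetry.current_joints())
a=[cv2.imread(f'pics/{n}.png') for n in('w_stand','w_plate','w_dock')]
E
ls pics
```

```text
(array([ 0.0723, -0.0016, -0.1542]), array([[-0.0016, -0.9691, -0.2466],
       [ 1.    , -0.0016, -0.0001],
       [-0.0003, -0.2466,  0.9691]]), array([ 0.4882, -0.2767,  0.36  ]))
stand [(0.58, [0.4717, -0.2725, -0.001], [315.0, 169.0])]
probe []
grip [(0.95, [0.4284, -0.2823, 0.1345], [322.0, 223.0])]
3.55 [-0.6403  0.2118  1.2805 -0.      1.6495  0.9311]
(array([ 0.0718, -0.0017, -0.1542]), array([[-0.0016, -0.9691, -0.2466],
       [ 1.    , -0.0015, -0.0005],
       [ 0.0001, -0.2466,  0.9691]]), array([ 0.5048, -0.0471,  0.27  ]))
plate [(0.59, [0.4938, -0.0467, 0.0008], [315.0, 178.0])]
fin [(0.82, [0.4338, -0.0464, 0.0294], [309.0, 228.0])]
spot [(0.7, [0.5021, -0.0451, 0.0127], [315.0, 173.0])]
4.925 [-0.2314  0.152   1.5717 -0.0001  1.4177  1.2005]
(array([ 0.0721, -0.0017, -0.1542]), array([[-0.0016, -0.9691, -0.2465],
       [ 1.    , -0.0016, -0.0003],
       [-0.0001, -0.2465,  0.9691]]), array([0.4627, 0.2832, 0.25  ]))
dock [(0.58, [0.4367, 0.2849, 0.0008], [316.0, 192.0])]
window [(0.69, [0.4356, 0.2837, 0.0215], [317.0, 197.0]), (0.65, [0.4976, -0.0478, 0.0028], [590.0, 143.0]), (0.31, [0.4999, -0.0484, 0.016], [600.0, 142.0])]
6.5333 [ 0.4196  0.2161  1.5388 -0.0001  1.3866  1.9916]
c1.png
c2.png
scene.png
top.png
w_dock.png
w_plate.png
w_stand.png
```

```bash
python3 - <<'E'
import cv2,numpy as np
f=lambda n:cv2.imread(f'pics/{n}.png')
cv2.imwrite('pics/m1.png',np.hstack([cv2.resize(f('w_plate')[100:300,220:420],(400,400),interpolation=2),cv2.resize(f('w_dock')[100:300,220:420],(400,400),interpolation=2)]))
cv2.imwrite('pics/m2.png',cv2.resize(f('w_stand')[90:310,200:440],(654,600),interpolation=2))
E
```

```text
(no output)
```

View pics/m1.png

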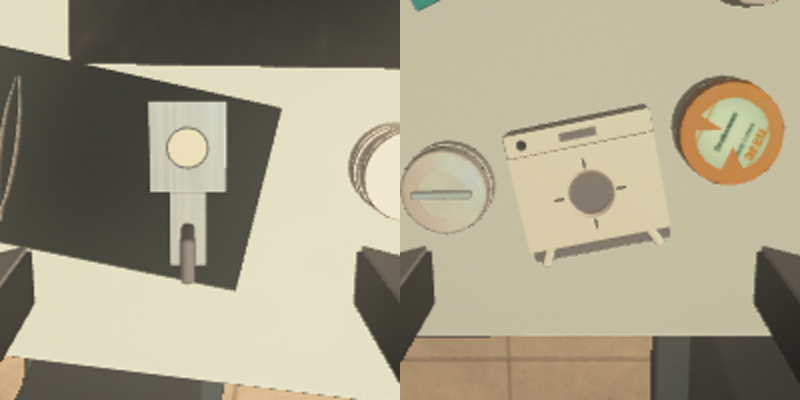

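View pics/m2.png

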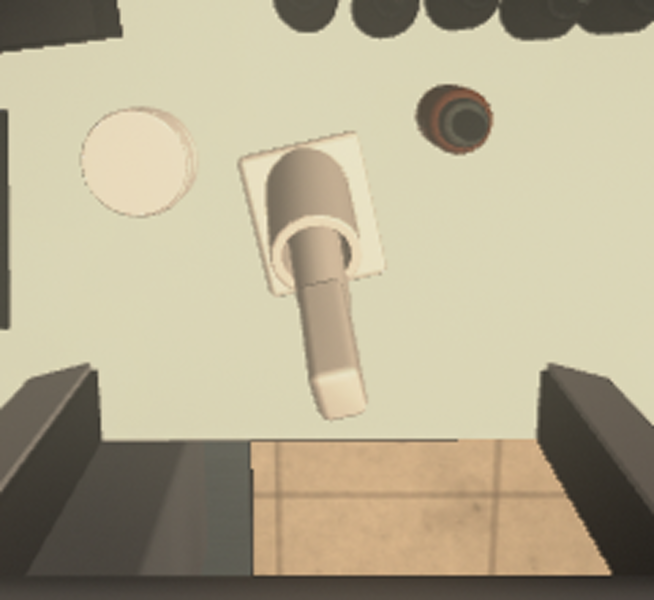

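```bash
python3 - <<'E'
from h import *
np.set_printoptions(precision=4,suppress=True)
L=lambda n:np.load(n+'.npy',allow_pickle=True).item()
def pts(n,P,z,f): 
    c=L(n); o=np.array([ray('',f(p),z,c) for p in P]);print(n,z);print(o[:,:2]);return o
f1=lambda p:(220+(p[0]+.0)/2,100+p[1]/2); f2=lambda p:(220+(p[0]-400)/2,100+p[1]/2); f3=lambda p:(200+p[0]/2.726,90+p[1]/2.726)
ang=lambda a,b:np.arctan2(*(b-a)[[1,0]])
o=pts('w_plate',[(149,102),(226,102),(149,191),(227,191),(187.5,148)],.008,f1);print('yaw',ang(o[2],o[0]),ang(o[3],o[1]),'mean',o[:4].mean(0))
o=pts('w_plate',[(187.5,228)],.0455,f1)
o=pts('w_dock',[(503,137),(650,105),(535,255),(664,230),(591,191.5)],.0225,f2);print('yaw',ang(o[2],o[0]),ang(o[3],o[1]),ang(o[1],o[0])-np.pi/2,ang(o[3],o[2])-np.pi/2)
o=pts('w_stand',[(240,158),(354,132),(385,270),(272,296)],.008,f3);print('yaw',ang(o[3],o[0]),ang(o[2],o[1]),ang(o[1],o[0])-np.pi/2,ang(o[2],o[3])-np.pi/2,o.mean(0),np.linalg.norm(o[0]-o[3]),np.linalg.norm(o[0]-o[1]))
# probe prediction
E
```

```text
w_plate 0.008
[[ 0.5255 -0.0156]
 [ 0.5322 -0.064 ]
 [ 0.4677 -0.0226]
 [ 0.4746 -0.0733]
 [ 0.4995 -0.0438]]
yaw 0.11982899094665048 0.15997048334060363 mean [ 0.5    -0.0439  0.008 ]
w_plate 0.0455
[[ 0.4577 -0.0497]]
w_dock 0.0225
[[0.4709 0.3372]
 [0.4894 0.251 ]
 [0.3973 0.3202]
 [0.4132 0.241 ]
 [0.4376 0.2855]]
yaw 0.2268304268018135 0.1293310611936733 0.21163364787875927 0.1979965368942882
w_stand 0.008
[[ 0.506  -0.2315]
 [ 0.5203 -0.2957]
 [ 0.4409 -0.3143]
 [ 0.4255 -0.2483]]
yaw 0.2053499443716132 0.23000321462715703 0.21920026870231601 0.23012164233645338 [ 0.4732 -0.2724  0.008 ] 0.08228302561175778 0.06575216843714783
```

The left half of m1 shows the aluminium plate aligned with the tool at yaw of about 0.14. Its white spot is at wrist pixel (314,174) and its fin at (314,220). The right half shows the dock window at (316,196), yaw about 0.2, with the mouth facing the robot and clear. m2 shows the probe leaning towards the robot, with its grip head at about (322,223), and the bystanders clear on both sides. The identity is confirmed, so I'll grasp the plate.

```bash
cat >> h.py <<'E'
W=np.array([.4362,.2848]); DY=.205
ex=np.array([np.cos(DY),np.sin(DY)]); ey=np.array([-np.sin(DY),np.cos(DY)])
def dk(x,y,z): return [*(W+x*ex+y*ey),z]   # dock frame -> world
E
python3 - <<'E'
from h import *
np.set_printoptions(precision=4,suppress=True)
q=down(.14);f=np.array([.4357,-.053])
gripper_to(.045,20)
r.move_to([*f,.10],q); print(r.move_l([*f,.039],vel=.1,guard=8))
gripper_to(0.0,20); print('open',telemetry.current_opening(),telemetry.current_finger_force())
r.move_l([*f,.12],vel=.15); print('open',telemetry.current_opening(),telemetry.current_wrist_force())
r.move_to(dk(-.145,0,.10),down(DY)); r.move_l(dk(-.145,0,.046),vel=.1)
r.hold(.2); c=vision.get_calibration('wrist');im=vision.snapshot('wrist');save('w_pre',im);np.save('w_pre.npy',c,allow_pickle=True)
for k in('spot','window','dock'): print(k,[(round(d['score'],2),np.round(d['at'],4).tolist(),proj('wrist',d['at'],c).round().tolist()) for d in models.mark_of(k,'wrist')[:3]])
print(telemetry.current_t(),telemetry.current_ee_pos())
cv2.imwrite('pics/m3.png',cv2.cvtColor(cv2.resize(im[:,120:520],(600,600),interpolation=2),4))
E
```

```text
False
open 0.008943355209782875 19.9947327375412
open 0.009182522702180512 [-0.1717  0.2767 -1.4574]
spot [(0.86, [0.3616, 0.2698, 0.0182], [319.0, 119.0])]
window []
dock []
13.2833 [0.2944 0.2554 0.0463]
```

View pics/m3.png

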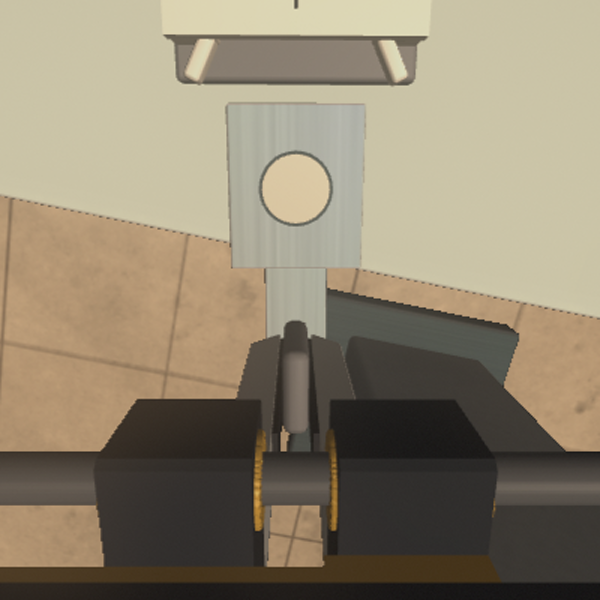

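m3 shows the tile centred on the slot: tile centre at column 296, roof edge centre 296.5, edges parallel. Inserting now.

```bash
python3 - <<'E'
from h import *
np.set_printoptions(precision=4,suppress=True)
c=np.load('w_pre.npy',allow_pickle=True).item()
s=ray('',(120+296/1.5,188/1.5),.0155,c)[:2]-W; print('spot dock xy',s@ex,s@ey)
rep=lambda:((np.array(telemetry.current_ee_pos())[:2]-W)@ex,(np.array(telemetry.current_ee_pos())[:2]-W)@ey,telemetry.current_ee_pos()[2],telemetry.current_wrist_force())
print(rep())
print(r.move_l(dk(-.145,0,.0450),vel=.05))
g=r.move_l(dk(-.078,0,.0450),vel=.06,guard=8);print(g,rep())
if not g:
    print(r.move_l(dk(-.054,0,.0450),vel=.02,guard=8),rep())
print(telemetry.current_t(),telemetry.current_opening())
E
```

```text
spot dock xy -0.07929237777708177 0.0014471113031463163
(np.float64(-0.14482973928622567), np.float64(0.0001172095789547141), np.float64(0.046285904069818445), array([-0.4526,  0.298 , -0.8426]))
False
False (np.float64(-0.07859475108841428), np.float64(-7.162575571224156e-05), np.float64(0.044925140973153366), array([-0.6987,  0.2464, -0.5453]))
True (np.float64(-0.06263075990600585), np.float64(-0.00015339738566549216), np.float64(0.044442380487369315), array([-0.9391,  0.3123,  2.0563]))
15.675 0.008867170536099657
```

```bash
python3 - <<'E'
from h import *
np.set_printoptions(precision=4,suppress=True)
print(r.move_l(dk(-.052,0,.0444),vel=.01,guard=7),(np.array(telemetry.current_ee_pos())[:2]-W)@ex)
gripper_to(.04,20); p=telemetry.current_ee_pos(); r.move_l([p[0],p[1],.11],vel=.15)
look([*W,.02],DY,.22); r.hold(.2)
c=vision.get_calibration('wrist');im=vision.snapshot('wrist');save('w_home',im);np.save('w_home.npy',c,allow_pickle=True)
for k in('spot','window','fin'): print(k,[(round(d['score'],2),np.round(d['at'],4).tolist(),proj('wrist',d['at'],c).round().tolist()) for d in models.mark_of(k,'wrist')[:3]])
print(telemetry.current_t(),proj('',[*W,.0225],c))
cv2.imwrite('pics/m4.png',cv2.cvtColor(cv2.resize(im[100:300,220:420],(600,600),interpolation=2),4))
E
```

```text
True -0.06265747330367154
spot [(0.84, [0.4419, 0.2843, 0.0189], [318.0, 188.0]), (0.66, [0.5775, 0.3705, 0.0031], [263.0, 44.0])]
window [(0.55, [0.436, 0.2828, 0.0235], [318.0, 194.0])]
fin [(0.6, [0.5465, 0.4315, 0.0298], [192.0, 58.0]), (0.58, [0.3707, 0.2755, 0.0361], [313.0, 254.0])]
18.4833 [316.3013 193.705 ]
```

View pics/m4.png

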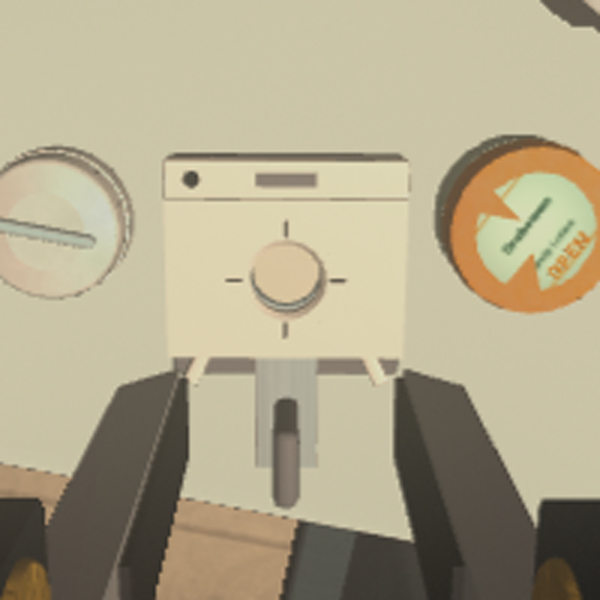

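```bash
python3 - <<'E'
from h import *
c=np.load('w_home.npy',allow_pickle=True).item()
for n,p,z in(('tail',(286,467),.013),('roofedge',(285,358),.0225),('win',(287.5,280),.0225),('tick',(286,279.5),.0225),('spot',(287,271),.013),('backL',(163,160),.0225),('backR',(409,160),.0225)):
    s=ray('',(220+p[0]/3,100+p[1]/3),z,c)[:2]-W; print(n,s@ex,s@ey)
E
```

```text
tail -0.07838344879718426 0.0012649688282890936
roofedge -0.029691387060431576 0.001505076343875449
win 0.000422549396211964 0.0005141157855552158
tick 0.000612417525672951 0.0010636449763804837
spot 0.0015095521361098466 0.0007123521900930421
backL 0.04446833199433182 0.044672762471190536
backR 0.044351213337399574 -0.04275205924537371
```

The plate is home: roof edge −29.7 and tail −78.4 mm in the dock frame against −79.5 expected, spot under the window, and both guarded pushes stopped at the same place. Next, the probe.

```bash
cat >> h.py <<'E'
SY=.22; LN=.35
ax=np.array([-np.sin(LN)*np.cos(SY),-np.sin(LN)*np.sin(SY),np.cos(LN)])
sy=np.array([-np.sin(SY),np.cos(SY),0]); 
def leanq(): z=-ax; y=-sy; return quat(np.c_[np.cross(y,z),y,z])   # tool x forward-ish
W2=W+.0006*ex+.0008*ey
E
python3 - <<'E'
from h import *
np.set_printoptions(precision=4,suppress=True)
c=np.load('w_stand.npy',allow_pickle=True).item()
t=ray('',(200+338/2.726,90+395/2.726),.159,c); print('top from px',t,'grip->',t-.027*ax)
G=(np.array([.4284,-.2823,.1345])+np.array([.4332,-.2817,.1315]))/2
print(G, mat(leanq())[:,0], inverse_kinematics((G+.006*ax).tolist(),leanq()))
print(inverse_kinematics((G+.106*ax).tolist(),leanq()),telemetry.current_joints())
# predicted stand origin along axis
print('axis at z=0.01', G-ax*(G[2]-.01)/ax[2])
gr=look([.45,-.275,.1],SY,.34); r.hold(.2)
c=vision.get_calibration('wrist');im=vision.snapshot('wrist');save('w_st2',im);np.save('w_st2.npy',c,allow_pickle=True)
for k in('grip','probe','stand'): print(k,[(round(d['score'],2),np.round(d['at'],4).tolist()) for d in models.mark_of(k,'wrist')[:3]])
m=models.regions_of('probe','wrist')
if m:
    M=m[0]['pixels']; im2=im.copy(); im2[M]=im2[M]//2+np.array([120,0,0],np.uint8)
else: im2=im
for s in(-.02,.0,.027,-.037): 
    u=proj('',G+s*ax,c); cv2.circle(im2,tuple(int(v) for v in u.round()),1,(0,0,255),-1)
cv2.imwrite('pics/m5.png',cv2.cvtColor(cv2.resize(im2[120:320,220:420],(600,600),interpolation=2),4)); print(telemetry.current_t())
E
```

```text
top from px [ 0.4221 -0.2838  0.159 ] grip-> [ 0.4312 -0.2817  0.1336]
[ 0.4308 -0.282   0.133 ] [0.9167 0.205  0.3429] [-0.9506  0.1695  1.9637  0.4116  0.9097  0.1613]
[-1.0267  0.0511  1.84    0.3624  1.1599  0.1932] [0.4339 0.2253 1.6036 0.     1.3141 1.7994]
axis at z=0.01 [ 0.4746 -0.2722  0.01  ]
grip [(0.86, [0.4276, -0.2808, 0.1368])]
probe [(0.88, [0.4759, -0.2704, 0.0413])]
stand [(0.56, [0.4757, -0.2722, -0.0014])]
20.9833
```

View pics/m5.png

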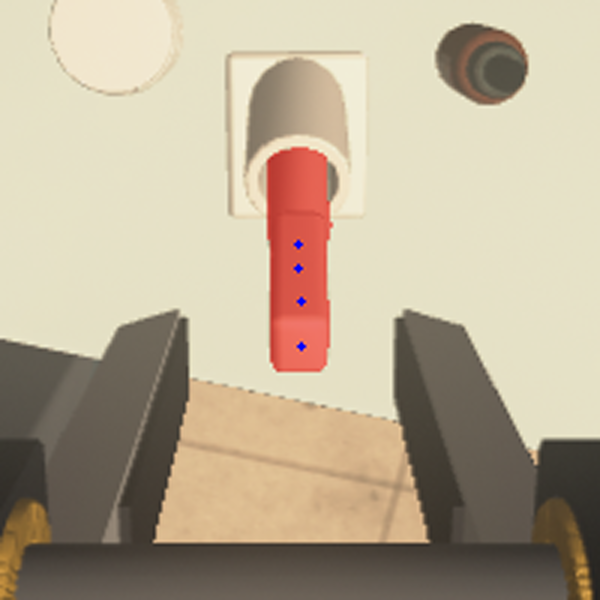

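m5 shows the probe mask matching the projected axis points: top face at rows 317–371, head's lower edge at row 213. I'll fit the actual lean from these edges, since the play in the cup may add to 0.35.

```bash
python3 - <<'E'
from h import *
from scipy.optimize import least_squares
np.set_printoptions(precision=4,suppress=True)
ca=np.load('w_st2.npy',allow_pickle=True).item();cb=np.load('w_stand.npy',allow_pickle=True).item()
fa=lambda p:np.array([220+p[0]/3,120+p[1]/3]); fb=lambda p:np.array([200+p[0]/2.726,90+p[1]/2.726])
hx=np.array([np.cos(SY),np.sin(SY),0])
obs=[(ca,fa((300,371)),-.015,.132),(ca,fa((301,317)),.015,.132),(ca,fa((299,213)),.015,.068),
     (cb,fb((343,417)),-.015,.132),(cb,fb((337,376)),.015,.132),(cb,fb((322,281)),.015,.068)]
def pt(p,x,z): 
    l=p[3]; a=-np.sin(l)*hx+np.cos(l)*np.array([0,0,1]); b=np.cos(l)*hx+np.sin(l)*np.array([0,0,1]); return p[:3]+b*x+a*(z-.105)
f=lambda p:np.concatenate([proj('',pt(p,x,z),c)-uv for c,uv,x,z in obs]+[np.array([(p[3]-.37)/.1])])
s=least_squares(f,[.431,-.282,.133,.35]);print(s.x,s.fun);J=np.linalg.inv(s.jac.T@s.jac);print('sd',np.sqrt(np.diag(J))*.5)
for l in(.3,.35,.41): 
    t=least_squares(lambda q:f(np.r_[q,l]),[.431,-.282,.133]);print(l,t.x,t.cost, pt(np.r_[t.x,l],0,0))
E
```

```text
[ 0.425  -0.2835  0.1134  0.4433] [-0.3913  0.544  -0.5804  0.6308 -0.2789 -0.2594  1.7996  0.0767 -0.4908
 -1.3569 -0.2144  0.0712  0.7333]
sd [0.0013 0.0003 0.0041 0.0147]
0.3 [ 0.4313 -0.2826  0.1356] 17.110023682530493 [ 0.4616 -0.2758  0.0353]
0.35 [ 0.4292 -0.2829  0.1279] 9.04546506625814 [ 0.4643 -0.275   0.0293]
0.41 [ 0.4265 -0.2833  0.1186] 4.272028456238203 [ 0.4674 -0.2741  0.0223]
```

```bash
python3 - <<'E'
from h import *
import h
np.set_printoptions(precision=4,suppress=True)
G=np.array([.4287,-.2825,.128]); cup=ax.copy()
L=.38; a=np.array([-np.sin(L)*np.cos(SY),-np.sin(L)*np.sin(SY),np.cos(L)]); z=-a;y=-sy;q=quat(np.c_[np.cross(y,z),y,z])
gripper_to(.055,30)
r.move_to((G+.10*a).tolist(),q)
print('blocked',r.move_l((G+.006*a).tolist(),vel=.08,guard=6))
f0=np.array(telemetry.current_wrist_force())
gripper_to(0.,30);print(telemetry.current_opening(),telemetry.current_finger_force(),np.array(telemetry.current_wrist_force())-f0)
p=np.array(telemetry.current_ee_pos())
print('pull',r.move_l((p+.09*cup).tolist(),vel=.06,guard=12),np.array(telemetry.current_wrist_force())-f0)
print(telemetry.current_opening())
p=np.array(telemetry.current_ee_pos()); r.move_l([p[0],p[1],.30],vel=.15)
r.move_to([*(W2-.06*ex),.22],down(DY)); r.hold(.3)
print(telemetry.current_opening(),np.array(telemetry.current_wrist_force())-f0,telemetry.current_t())
c=vision.get_calibration('wrist');im=vision.snapshot('wrist');save('w_p',im);np.save('w_p.npy',[c,telemetry.current_ee_pos(),telemetry.current_tool_rot()],allow_pickle=True)
for k in('nose_tip','probe','grip'): print(k,[(round(d['score'],2),np.round(d['at'],4).tolist(),proj('',d['at'],c).round().tolist()) for d in models.mark_of(k,'wrist')[:3]])
s=vision.snapshot('scene');save('s_p',s)
for k in('nose_tip','probe','grip'): print(k,[(round(d['score'],2),np.round(d['at'],4).tolist(),proj('scene',d['at']).round().tolist()) for d in models.mark_of(k,'scene')[:3]])
print(telemetry.current_ee_pos(),telemetry.current_t())
u=[int(v) for v in proj('scene',[*(W2-.06*ex),.16])];print(u)
s2=s[max(u[1]-50,0):u[1]+50,max(u[0]-50,0):u[0]+50]
cv2.imwrite('pics/m6.png',cv2.cvtColor(np.hstack([cv2.resize(im[100:400,220:420],(400,600),interpolation=2),np.vstack([cv2.resize(s2,(400,400),interpolation=2),np.zeros((200,400,3),np.uint8)])]),4))
E
```

```text
blocked False
0.021739443213419547 29.999728202819824 [-0.62   -1.1756  0.0861]
pull False [-0.6943 -0.061  -1.2483]
0.022079235944588247
0.02179461262488191 [-0.7783 -0.7867 -0.7663] 28.7Traceback (most recent call last):
  File "<stdin>", line 17, in <module>
    arr = np.asanyarray(arr)
ValueError: setting an array element with a sequence. The requested array has an inhomogeneous shape after 1 dimensions. The detected shape was (3,) + inhomogeneous part.
```

```bash
python3 - <<'E'
from h import *
np.set_printoptions(precision=4,suppress=True)
c=vision.get_calibration('wrist');im=vision.snapshot('wrist');save('w_p',im);np.save('w_p.npy',c,allow_pickle=True)
for k in('nose_tip','probe','grip'): print(k,[(round(d['score'],2),np.round(d['at'],4).tolist(),proj('',d['at'],c).round().tolist()) for d in models.mark_of(k,'wrist')[:3]])
s=vision.snapshot('scene');save('s_p',s)
for k in('nose_tip','probe','grip'): print(k,[(round(d['score'],2),np.round(d['at'],4).tolist(),proj('scene',d['at']).round().tolist()) for d in models.mark_of(k,'scene')[:3]])
print(telemetry.current_ee_pos(),telemetry.current_t())
u=[int(v) for v in proj('scene',[*(W2-.06*ex),.16])];print(u)
s2=s[max(u[1]-50,0):u[1]+50,max(u[0]-50,0):u[0]+50]
cv2.imwrite('pics/m6.png',cv2.cvtColor(np.hstack([cv2.resize(im[100:400,220:420],(400,600),interpolation=2),np.vstack([cv2.resize(s2,(400,400),interpolation=2),np.zeros((200,400,3),np.uint8)])]),4))
E
```

```text
nose_tip [(0.29, [0.4336, 0.2839, 0.0026], [319.0, 127.0])]
probe [(0.95, [0.3936, 0.2739, 0.1124], [322.0, 184.0])]
grip [(0.64, [0.3796, 0.2769, 0.2199], [314.0, 254.0])]
nose_tip [(0.48, [0.4735, -0.2746, -0.0011], [370.0, 281.0])]
probe [(0.52, [0.389, 0.2754, 0.1071], [238.0, 182.0])]
grip [(0.81, [0.378, 0.2747, 0.2157], [232.0, 155.0])]
[0.3779 0.2735 0.22  ] 29.15
[233, 169]
```

View pics/m6.png

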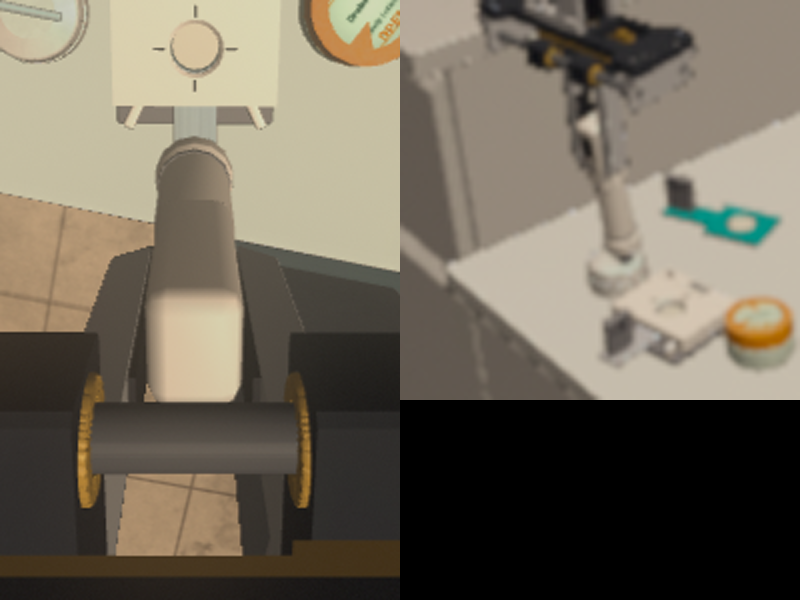

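m6 shows the probe held with nose slightly forward: collar front at wrist crop (195,138), head top edge at (195,296), window at (195,47) ahead. I'll estimate the in-hand tilt and correct it.

```bash
python3 - <<'E'
from h import *
from scipy.optimize import least_squares
np.set_printoptions(precision=4,suppress=True)
c=np.load('w_p.npy',allow_pickle=True).item(); T=np.array([.3779,.2735,.22]); X=np.array([*ex,0]);Y=np.array([*ey,0]);Z=np.array([0,0,1.])
def pt(p,x,z,y=0): # p: grip x, grip z rel TCP, tilt (nose +x)
    a=-np.sin(p[2])*X+np.cos(p[2])*Z;b=np.cos(p[2])*X+np.sin(p[2])*Z
    return T+p[0]*X+p[1]*Z+a*(z-.105)+b*x+Y*y
v=lambda p,x,z:proj('',pt(p,x,z),c)[1]
def f(p):
    w=abs(proj('',pt(p,0,.006,.0155),c)-proj('',pt(p,0,.006,-.0155),c))[0]
    px=[v(p,.015,.130)-(100+296/2),min(v(p,.0155,0),v(p,.0155,.012))-(100+138/2),v(p,.015,.068)-(100+202/2),w-38]
    o=pt(p,0,0);g=pt(p,0,.105)
    pr=[((np.array(m)-q)@e)/.004 for m,q in(([.3936,.2739,.1124],o),([.389,.2754,.1071],o),([.3796,.2769,.2199],g),([.378,.2747,.2157],g)) for e in(X,Z)]
    return np.r_[np.array(px)/1.0,pr]
s=least_squares(f,[0,-.006,.1]);print(s.x,s.fun);print(np.sqrt(np.diag(np.linalg.inv(s.jac.T@s.jac))))
s=least_squares(lambda p:f(p)[:4],[0,-.006,.1]);print('px only',s.x)
print('lateral',[ (np.array(m)-T)@Y for m in([.3936,.2739,.1124],[.389,.2754,.1071])])
E
```

```text
[ 0.002  -0.0046  0.0915] [ 0.6303  0.8163 -1.5615  0.3754  0.9543  0.3787 -0.0953 -0.9463  0.0798
  1.1136 -0.4238  0.0636]
[0.0007 0.0019 0.008 ]
px only [-0.0004 -0.0113  0.105 ]
lateral [np.float64(-0.0028043800166972534), np.float64(-0.0003993796043560173)]
```

```bash
cat >> h.py <<'E'
TH=.095
def upq(th=TH): return quat(R.from_rotvec(th*np.array([*ey,0])).as_matrix()@mat(down(DY)))
E
python3 - <<'E'
from h import *
np.set_printoptions(precision=4,suppress=True)
t=W2+(.0005-.0015)*ex
r.move_to([*t,.21],upq()); r.move_l([*t,.170],vel=.1); r.hold(.3)
T=np.array(telemetry.current_ee_pos());print(T,telemetry.current_wrist_force(),telemetry.current_t())
c=vision.get_calibration('wrist');im=vision.snapshot('wrist');save('w_q',im);np.save('w_q.npy',c,allow_pickle=True)
s=vision.snapshot('scene');save('s_q',s); tp=vision.snapshot('top');save('t_q',tp)
for cam in('wrist','scene','top'):
  for k in('probe','grip','nose_tip'):
    for d in models.mark_of(k,cam)[:1]:
        e=np.array(d['at'])-T; print(cam,k,round(d['score'],2),'dx %.4f dy %.4f dz %.4f'%(e[:2]@ex,e[:2]@ey,e[2]))
u=[int(v) for v in proj('scene',[*W2,.09])]
s2=s[max(u[1]-50,0):u[1]+50,max(u[0]-50,0):u[0]+50]
cv2.imwrite('pics/m7.png',cv2.cvtColor(np.hstack([cv2.resize(im[100:400,220:420],(400,600),interpolation=2),np.vstack([cv2.resize(s2,(400,400),interpolation=2),np.zeros((200,400,3),np.uint8)])]),4))
E
```

```text
[0.4359 0.2857 0.1706] [ 0.237  -0.0485 -0.8134] 30.35
wrist probe 0.94 dx 0.0020 dy 0.0002 dz -0.1083
wrist grip 0.71 dx 0.0016 dy 0.0020 dz 0.0016
scene probe 0.74 dx 0.0008 dy 0.0014 dz -0.1110
scene grip 0.62 dx 0.0010 dy 0.0020 dz -0.0035
scene nose_tip 0.61 dx 0.0236 dy -0.0905 dz -0.1664
top probe 0.48 dx -0.0004 dy -0.0003 dz -0.1057
top grip 0.53 dx 0.0041 dy -0.0001 dz -0.0062
```

View pics/m7.png

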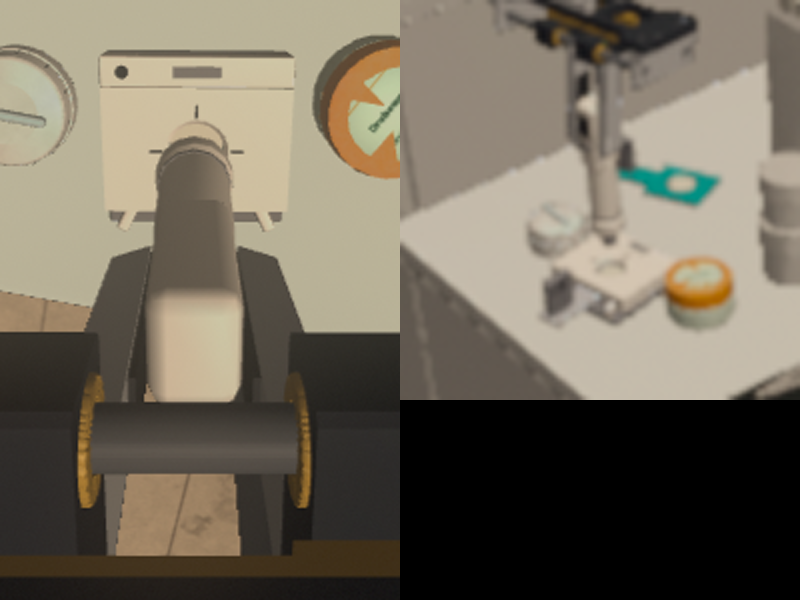

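m7 shows the probe upright (origin directly below grip to about 1 mm in all three cameras), with the collar over the window at crop (195,150). I'll descend in small force-logged steps.

```bash
cat >> h.py <<'E'
def F(n=10):
    a=[]
    for _ in range(n): r.hold(.02); a.append(telemetry.current_wrist_force())
    return np.mean(a,0),np.std(a,0)
E
python3 - <<'E'
from h import *
np.set_printoptions(precision=3,suppress=True)
t=(W2-.001*ex)
print(r.move_l([*t,.152],vel=.06,guard=3)); r.hold(.3); b,sd=F(15);print('base',b,sd)
z=.152
while z>.128:
    z-=.001
    g=r.move_l([*t,z],vel=.01,guard=3)
    m,sd=F(6);d=(m-b);p=telemetry.current_ee_pos();print('%.4f %.4f'%(z,p[2]),d,g)
    if g or d[2]>1.6: break
print(telemetry.current_t(),telemetry.current_opening())
E
```

```text
False
base [-0.055  0.084 -1.385] [0.463 0.627 0.332]
0.1510 0.1510 [ 0.399  0.168 -0.193] False
0.1500 0.1500 [ 0.197  0.106 -0.351] False
0.1490 0.1490 [ 0.098 -0.311  0.167] False
0.1480 0.1480 [ 0.099 -0.219  0.05 ] False
0.1470 0.1470 [-0.179  0.363  0.153] False
0.1460 0.1460 [ 0.069 -0.259 -0.278] False
0.1450 0.1450 [0.007 0.095 0.07 ] False
0.1440 0.1440 [-0.034 -0.074  0.   ] False
0.1430 0.1430 [ 0.332 -0.11  -0.261] False
0.1420 0.1420 [-0.499 -0.276 -0.13 ] False
0.1410 0.1410 [ 0.149  0.356 -0.247] False
0.1400 0.1400 [ 0.334 -0.397  0.238] False
0.1390 0.1390 [-0.089 -0.127  0.104] False
0.1380 0.1380 [-0.171  0.32  -0.18 ] False
0.1370 0.1372 [ 0.303 -0.144  0.883] False
0.1360 0.1361 [0.38  0.393 1.775] False
37.55 0.021867731496563826
```

```bash
python3 - <<'E'
from h import *
np.set_printoptions(precision=3,suppress=True)
t=(W2-.001*ex); b=-1.385-.055
for z in(.136,.135,.134):
    r.move_l([*t,z],vel=.01,guard=4); r.hold(.2); m,sd=F(50);print(z,telemetry.current_ee_pos(),m,m[2]-b,'push mm',(m[2]-b-.8)/.4)
print(telemetry.current_t(),telemetry.current_opening(),telemetry.current_finger_force())
E
```

```text
0.136 [0.436 0.285 0.136] [0.825 0.534 0.026] 1.4657835767866851 push mm 1.6644589419667126
0.135 [0.436 0.285 0.135] [0.742 0.304 0.457] 1.896636275133205 push mm 2.7415906878330123
0.134 [0.436 0.285 0.134] [0.499 0.218 0.767] 2.20743981847791 push mm 3.5185995461947743
41.4 0.021525226030744124 29.999805092811584
```

```bash
python3 - <<'E'
from h import *
np.set_printoptions(precision=3,suppress=True)
t=(W2-.001*ex); r.move_l([*t,.1337],vel=.01,guard=4); r.hold(.3); m,sd=F(50);print(telemetry.current_ee_pos(),(m[2]+1.44-.8)/.4,telemetry.current_t())
T=np.array(telemetry.current_ee_pos());im=vision.snapshot('wrist');s=vision.snapshot('scene')
for cam in('wrist','scene'):
  for k in('probe','grip'):
    for d in models.mark_of(k,cam)[:1]:
        e=np.array(d['at'])-T; print(cam,k,round(d['score'],2),'dx %.4f dy %.4f dz %.4f'%(e[:2]@ex,e[:2]@ey,e[2]))
u=[int(v) for v in proj('scene',[*W2,.06])];s2=s[u[1]-40:u[1]+40,u[0]-40:u[0]+40]
cv2.imwrite('pics/m8.png',cv2.cvtColor(np.hstack([cv2.resize(im[100:400,220:420],(400,600),interpolation=2),np.vstack([cv2.resize(s2,(400,400),interpolation=2),np.zeros((200,400,3),np.uint8)])]),4))
E
```

```text
[0.436 0.286 0.134] 3.8954836443891785 42.7833
wrist probe 0.65 dx 0.0037 dy 0.0001 dz -0.1062
scene grip 0.56 dx -0.0387 dy -0.6398 dz -0.1284
```

View pics/m8.png

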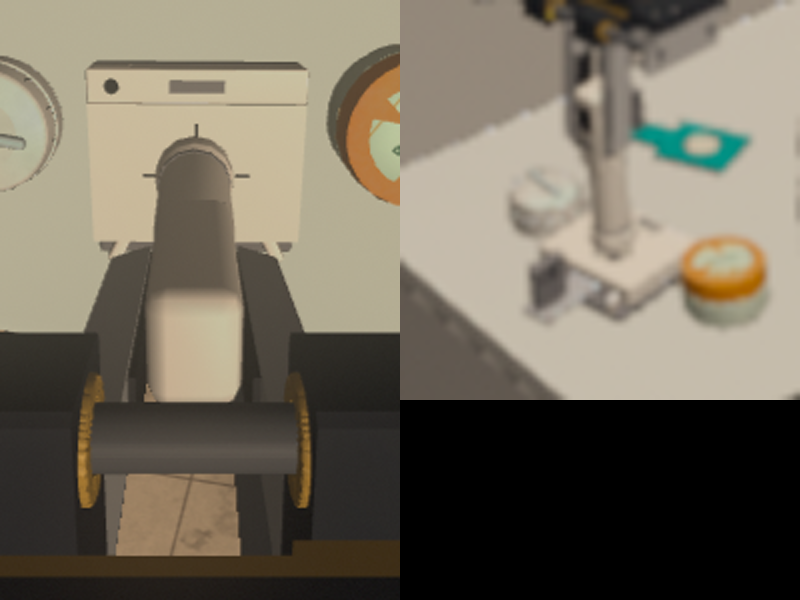

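m8 shows the probe upright with its collar just above the window, centred between the tick marks (crop 195,175). Contact came at plate height, not roof height, and the push is about 3.9 mm.

```bash
python3 -c "
from plant import r
print(r.sign_off())"
```

```text
the job is handed in; nothing more can be done
None
```

I handed the job in at about 43 s: the reference plate is home in the dock and released, and the probe is held upright over the window with its nose pushed in about 3.9 mm (estimated from the wrist force), pressing at about 2.4 N.

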